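# Set the vent stay of a drying box to another hole

## Robot

A 6-joint arm with a two-finger parallel gripper is mounted at the origin on the work surface; the furniture and walls round the work are solid. World frame = base frame: x ahead of the robot, y to its left, z up, the work surface at z = 0. Lengths are in m, angles in rad, forces in N, time in s.
With the tool pointing down it reaches from about 0.275 to 1 m from the base axis. Payload 8.4 kg.
Tool frame: the origin (TCP) lies at the very end of the fingers, on their centre line; the grasp point (between the pads) lies ctrl.grip_point_offset behind it (ctrl.grip_point_offset is the distance from the TCP to the grasp point, in m); z points along the fingers, y is the line along which they close (so a half turn about z gives the same grasp; the last joint's range is limited). The gripper opens to 85 mm and grips with 20 to 120 N. Pads are 22 mm wide; open, the fingers measure 114 mm over their backs; the gripper's body (76 mm by 85 mm) begins 54 mm behind the grasp point. The pads swing forward as they close: fully open they stand 13 mm farther back than shut.
Start: joints at [-1.266, 0.353, 1.633, -0, 1.155, -0.002], TCP at [0.189, -0.596, 0.231] pointing down, gripper open.
Joint ranges: [-2.63, 2.63], [-0.92, 2.1], [0.06, 2.66], [-1.3, 4.44], [0, 2.69], [-3.02, 3.02]. Speed limits (rad/s): [2.22, 2.22, 2.79, 3.14, 3.14, 3.14].

## Interface

Orientations are given as a rotation vector (axis times angle).
In Python, from plant import ctrl, eyes gives the robot as it stands.
- The arm moves only by the tool servo_tool, never from a script. Its argument "deltas" is a list that holds one entry, the list of rows, each a list of 5 numbers: the shift along the tool's x, y, z in mm, then the turn about the tool's z in rad, then the finger opening in mm, from 0 to 85.4. In form: [[[x, y, z, turn, fingers], ...]]. A call has 1 to 10 rows; each row shifts and turns the commanded pose from where the row before left it, along the tool's axes as they then stand; what a row does not reach is not made up. A row lasts 1/12 s, in which the tool goes at most 41.7 mm and 7.16 degrees, less where a joint would pass 70% of its speed; a pose out of reach is approached as far as the arm can. A call is refused whole if a number of a shift passes 41.7 or a number of a turn 0.125, either way. A call with a gripper value outside its range is refused whole. The fingers move at their own pace and stop on an object; "newtons" is the grip in N (left out, the last holds). Time passes only in rows, so rows that do not move let the fingers close. It gives the time, the measured TCP pose, the force, the opening and the grip force at its end, in the units of the state.
- ctrl.sense(): the state, without advancing time (a new reading comes with each control period).
- eyes.snapshot(name): name is "scene" or "top" or "wrist"; returns a dict with "img" (480x640x3 uint8, red, green, blue), "depth" (480x640 float32, m along the optical axis (not along the pixel's ray), 0 where there is no reading), "fx", "fy", "cx", "cy" (pixels), "world_to_cam" (4x4, takes a point from world to camera coordinates). Camera axes: x right, y down, z forward; pixel columns grow to the right and rows downward; lengths in m; the calibration is good to about 2 mm. A picture is of the moment at which its call begins.
- ctrl.finish_job(): hands the job in; it is judged then, once.
Trained networks look in a picture, given as the dict that the camera call returned (one of the last four; its "shot" number tells which), for a name from the list of things; names that differ only in an ending like _2 or _b are one class to them, and where a whole thing is asked for, a point or a joint stands for the part that bears it (a point fixed in the world has none). Each returns a list of dicts, best first, with "conf" (0 to 1); they miss things now and then, are a little off and sometimes report something else, mostly with a low value. They report only what shows in the picture. A call takes as long as a camera call.
- eyes.masks_of(picture, query): "mask" (480x640 bool, what is visible of it) and "position" ([row, column] in pixels, amid what is visible of it).
The state is a dict: "t": time; "qpos": joint angles; "dq": joint speeds; "tau": joint torques, N m; "eef_pos": TCP position; "eef_rot": TCP orientation; "contact_force": force on the tool from outside, world axes, zero at the start; "torque": the same for the moment, N m; "width": finger opening in m; "grip_force": force on a finger pad.
Only numpy, scipy, OpenCV 4.12 (cv2) and the standard library are available. Lean on these libraries where they do the work, as an engineer would, in place of code of your own. Each camera call takes 0.05 s, during which the arm holds its last target. There are 200 camera calls.

## Task

Open the blue vent flap of the grey drying box to its middle setting: take the brass stay by its black knob, lift it off the steel pin, and drop the middle one of its three round holes over the pin, fully home. The pin's block has been shifted along its rail, so feel for the pin gently and never press or drag the stay hard against it; leave the bottle, pot and tube where they stand, and let go at the end.

Things in the scene. Friction and masses are not known exactly. Their poses are not given: they have to be found in the camera images.
- drybox: grey bench-top drying box, fixed on the table, 200 mm deep (x) by 220 mm wide (y) by 130 mm high; origin at the centre of its underside; its own x points from the blue flap on its front to its back, y to the flap's hinge side (left, seen from the robot), z up. The glue bottle stands loose on its top, near the back left corner
- flap_hinge (a point): a point on the flap's upright hinge line, level with the box top: x -107, y +105 mm in the box frame
- stay_pivot (a point): pivot of the stay on the flap's top, 140 mm from the hinge line, 138 mm above the table. In the box frame it is at x -107, y -35 mm when the flap is shut; a flap angle a puts it at x -107 - 140 sin a, y 105 - 140 cos a
- flap (a joint): opening angle of the blue flap, rad: 0 shut (the start), grows as its free edge swings out towards the robot, up to 1.2. It stays where it is left; moving it takes 1 to 2 N at the knob
- stay_swing (a joint): level swing of the stay about its pivot relative to the flap, rad: 0 when the stay stands square to the flap (start); the stay's heading in the box frame is this minus the flap angle. About 0.35 with the middle hole on the pin
- stay_lift (a joint): upward tilt of the stay about its pivot, rad: 0 level, which is fully home (start); limit 0.7. It falls by its own weight
- stay_knob (a point): centre of the top of the black upright knob at the stay's free end. Knob: round, 16 mm wide, 28 mm tall, stands on the stay 205 mm from the pivot; its top is 171 mm above the table when the stay is level
- stay_mid_hole (a point): centre of the middle round hole (the wanted one), on the stay's underside. Stay: brass bar 24 mm wide, 5 mm thick, about 140 g, underside 138 mm above the table when level. From the pivot along the bar: a slot 26 mm long, 10 mm wide, centred at 90 mm (over the pin at the start), then three 10 mm round holes at 125, 150 (middle) and 175 mm
- pin_rail: dark steel rail 80x34x4 mm fixed on the box top at x -17, y -35 mm of the box frame, same axes; origin under its middle. It carries a block with the upright pin, clamped up to 7 mm either way of the rail's middle along x (no reading tells where), at y 0. Pin: rigid steel, 8 mm thick, 1 mm bevel, top 149 mm above the table; the stay clears it at 0.15 rad lift at the slot, 0.08 at the middle hole
- glue_bottle: bystander: small black glue bottle with yellow cap, 32 mm wide, 88 mm tall, loose on the box top; origin at the centre of its base
- pot_snaps: bystander: black pot with yellow lid, 62 mm wide, 63 mm tall, loose on the table; origin at the centre of its base
- spool_tube: bystander: clear tube of cord with pink cap, 30 mm wide, 79 mm tall, loose on the table; origin at the centre of its base

How it is judged:
By the outcome, as a careful person would: the job done as asked, in the order asked, and still so for the second after the job is handed in, with the robot touching nothing.
It also fails if it takes over 64 s, if anything falls off the work surface, if the arm or the gripper's body presses on something with over 40 N, if the wrist force passes 120 N, or if a joint passes its speed limit or range.

## Working session

There is one attempt and no reset: what is moved stays moved. The work goes in short steps, Python scripts to look and compute and a tool call to move; the robot and the scene stay as the last step left them, time stands still between calls to the robot, and variables do not carry over. Pictures are saved under pics/ and viewed, at most 10 in all, crops included, and the job is handed in when it is done.

Besides the shell and the picture viewer there is one more tool, called after "Emit:" as name([rows], argument=value, ...), one row to a line, values as JSON. servo_tool: Moves the arm, as the interface text tells. Its arguments: {"type":"object","properties":{"deltas":{"type":"array","items":{"type":"array","items":{"type":"array","items":{"type":"number"}}}},"newtons":{"type":"number"}},"required":["deltas"]}

```bash
ls; mkdir -p pics; cat > h.py <<'E'
import numpy as np, cv2
from plant import ctrl, eyes
def world(p,r,c,d=None):
    d=p["depth"][int(round(r)),int(round(c))] if d is None else d
    pc=np.array([(c-p["cx"])/p["fx"]*d,(r-p["cy"])/p["fy"]*d,d,1])
    return (np.linalg.inv(p["world_to_cam"])@pc)[:3]
def pix(p,w):
    q=p["world_to_cam"]@np.append(w,1); return q[0]/q[2]*p["fx"]+p["cx"], q[1]/q[2]*p["fy"]+p["cy"]
def cloud(p,m):
    r,c=np.nonzero(m&(p["depth"]>0)); d=p["depth"][r,c]
    P=np.c_[(c-p["cx"])/p["fx"]*d,(r-p["cy"])/p["fy"]*d,d,np.ones(len(d))]
    return (np.linalg.inv(p["world_to_cam"])@P.T).T[:,:3]
E
python3 - <<'E'
from h import *
np.set_printoptions(precision=4,suppress=True)
s=ctrl.sense(); print(s["t"],s["eef_pos"],s["eef_rot"],ctrl.grip_point_offset,s["width"],s["contact_force"])
for n in ("scene","top"):
    p=eyes.snapshot(n); cv2.imwrite(f"pics/{n}0.png",p["img"][:,:,::-1])
    print(n,p["world_to_cam"],p["fx"])
    for q in ("drybox","stay_knob","stay_pivot","stay_mid_hole","pin_rail","glue_bottle","flap_hinge"):
        for d in eyes.masks_of(p,q)[:1]:
            P=cloud(p,d["mask"])
            print(q,round(d["conf"],2),d["position"],len(P),np.median(P,0) if len(P) else "",P.min(0),P.max(0))
E
```

```text
pics
0.0 [ 0.1886 -0.5954  0.2306] [-3.1034 -0.4797  0.0004] 0.0187 0.0853975203550623 [0.19   0.7774 0.0132]
scene [[-0.8649 -0.5019  0.0013  0.476 ]
 [-0.3884  0.6677 -0.6351  0.3086]
 [ 0.3179 -0.5498 -0.7724  1.2716]
 [ 0.      0.      0.      1.    ]] 547.6755213021407
drybox 0.59 [246.9, 314.9] 7672 [ 0.5658 -0.0008  0.1283] [ 0.451  -0.8325 -0.7507] [1.2319 0.0961 0.2208]
stay_knob 0.61 [210.3, 315.7] 600 [ 0.5995 -0.0761  0.1427] [ 0.502  -0.1241  0.1261] [ 0.7042 -0.0298  0.1733]
stay_pivot 0.83 [213.3, 316.1] 673 [ 0.6092 -0.0733  0.143 ] [ 0.4939 -0.1197  0.1261] [ 0.7043 -0.0298  0.1735]
stay_mid_hole 0.9 [212.8, 306.2] 644 [ 0.622  -0.0692  0.1428] [ 0.4948 -0.697  -0.7349] [ 1.2037 -0.0297  0.1735]
pin_rail 0.75 [216.1, 316.7] 609 [ 0.5988 -0.0755  0.143 ] [ 0.4948 -0.1197  0.1261] [ 0.7043 -0.0298  0.1735]
glue_bottle 0.86 [235.6, 279.8] 409 [0.6214 0.0612 0.1827] [ 0.6104 -0.0253  0.126 ] [0.685  0.0696 0.2221]
flap_hinge 0.64 [242.9, 317.1] 7613 [ 0.5651 -0.0019  0.1284] [ 0.451  -0.7547 -0.7451] [1.2037 0.0961 0.2179]
top [[ 0.0301 -0.9995  0.0016 -0.045 ]
 [-0.9901
[... 193 characters left out ...]
.0038] [0.7454 0.0889 0.1727]
stay_knob 0.72 [235.9, 337.3] 1370 [ 0.6044 -0.0776  0.1424] [ 0.4932 -0.1381 -0.006 ] [ 0.7527 -0.0333  0.1727]
stay_pivot 0.88 [240.3, 337.7] 1069 [ 0.5955 -0.0816  0.1427] [ 0.4969 -0.1235  0.13  ] [ 0.7028 -0.0353  0.1727]
stay_mid_hole 0.91 [238.4, 336.7] 1242 [ 0.6063 -0.077   0.1425] [ 0.495  -0.1252  0.1263] [ 0.7051 -0.0333  0.1727]
pin_rail 0.59 [248.4, 339.9] 83 [ 0.5877 -0.0805  0.1371] [ 0.5518 -0.0888  0.1281] [ 0.5996 -0.0643  0.1497]
glue_bottle 0.62 [219.9, 270.5] 339 [0.6219 0.0479 0.2156] [0.6119 0.0351 0.1273] [0.642  0.0649 0.2211]
flap_hinge 0.55 [252.0, 320.8] 10789 [ 0.5802 -0.0468  0.1295] [ 0.4547 -0.1948 -0.0047] [0.7423 0.0988 0.2185]
```

```bash
python3 - <<'E'
from h import *
np.set_printoptions(precision=4,suppress=True)
out=[]
for n in ("scene","top"):
    p=eyes.snapshot(n); P=cloud(p,p["depth"]>0)
    k=P[(P[:,2]>.165)&(P[:,2]<.178)&(P[:,0]>.6)&(P[:,0]<.76)&(P[:,1]<0)&(P[:,1]>-.16)]
    print(n,"knob",len(k),k.mean(0),k.min(0),k.max(0))
    b=P[(P[:,2]>.126)&(P[:,2]<.134)&(P[:,0]>.4)&(P[:,0]<.85)&(abs(P[:,1])<.25)]
    print("box",len(b),cv2.minAreaRect(b[:,:2].astype(np.float32)*1000))
    s=P[(P[:,2]>.1395)&(P[:,2]<.147)&(P[:,0]>.45)&(P[:,0]<.75)&(P[:,1]<0)&(P[:,1]>-.16)]
    print("stay",len(s),cv2.minAreaRect(s[:,:2].astype(np.float32)*1000))
    im=p["img"][:,:,::-1]
    if n=="scene": out.append(cv2.resize(im[140:340,210:430],None,fx=2.6,fy=2.6,interpolation=2))
    cv2.imwrite("pics/%s1.png"%n,cv2.resize(im[140:350,220:430],(600,600)))
E
```

```text
scene knob 30 [ 0.6967 -0.0405  0.1703] [ 0.6881 -0.0489  0.1659] [ 0.7037 -0.0335  0.175 ]
box 3911 ((587.586181640625, -44.05804443359375), (211.7133026123047, 224.85507202148438), 19.819557189941406)
stay 562 ((600.3902587890625, -75.03515625), (228.43438720703125, 32.966365814208984), 20.07486915588379)
top knob 53 [ 0.697  -0.0439  0.17  ] [ 0.6893 -0.0507  0.1653] [ 0.7049 -0.0369  0.1735]
box 8908 ((588.852783203125, -46.159515380859375), (209.81065368652344, 219.98146057128906), 19.83745002746582)
stay 1138 ((600.1782836914062, -79.58174896240234), (224.3889923095703, 26.198835372924805), 19.6518611907959)
```

View pics/scene0.png

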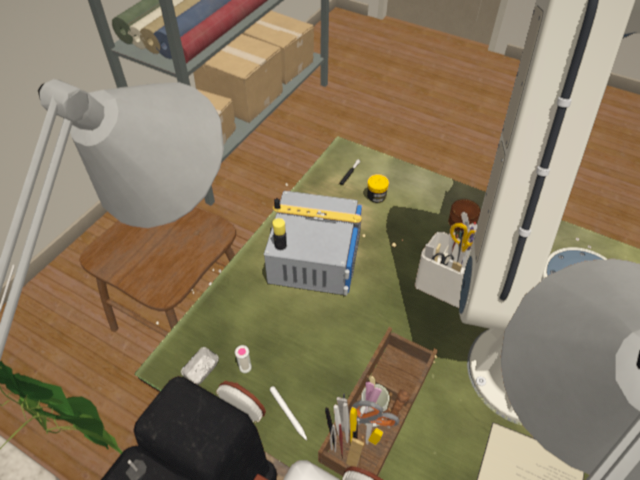

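View pics/top1.png

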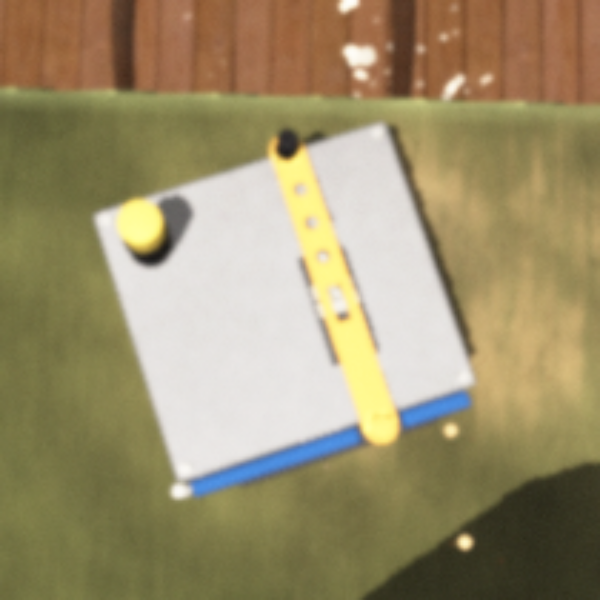

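The scene view shows the box at about (320,245), with the stay along its far side and the bottle at (280,235). In the top crop the stay runs from its pivot at (380,430) to the knob at (287,145), with the pin visible in the slot at (338,298). Next I check that the way over is clear and where the wrist camera sits.

```bash
python3 - <<'E'
from h import *
from scipy.spatial.transform import Rotation as R
np.set_printoptions(precision=4,suppress=True)
s=ctrl.sense(); T=np.eye(4); T[:3,:3]=R.from_rotvec(s["eef_rot"]).as_matrix(); T[:3,3]=s["eef_pos"]
w=eyes.snapshot("wrist"); print("cam in tool\n",np.linalg.inv(T)@np.linalg.inv(w["world_to_cam"]),w["fx"],w["cx"],w["cy"])
print(T)
for n in ("scene","top"):
    p=eyes.snapshot(n); P=cloud(p,p["depth"]>0)
    k=P[(P[:,2]>.12)&(P[:,0]>.1)&(P[:,0]<.95)&(P[:,1]>-.75)&(P[:,1]<.3)]
    g,c=np.unique(np.round(k[:,:2]/.08).astype(int),axis=0,return_counts=True)
    for a,b in zip(g,c):
        if b>8: print(n,a*.08,b,k[(np.round(k[:,:2]/.08).astype(int)==a).all(1)][:,2].max().round(3))
E
```

```text
cam in tool
 [[ 0.0001 -0.9565 -0.2917  0.074 ]
 [ 1.     -0.0002  0.0009  0.0015]
 [-0.0009 -0.2917  0.9565 -0.1428]
 [ 0.      0.      0.      1.    ]] 432.8058851396335 317.8094022691651 245.64198689250009
[[ 0.9533  0.302   0.      0.1888]
 [ 0.302  -0.9533 -0.     -0.5958]
 [-0.      0.     -1.      0.2313]
 [ 0.      0.      0.      1.    ]]
scene [ 0.08 -0.4 ] 30 0.641
scene [ 0.08 -0.32] 60 0.697
scene [ 0.08 -0.24] 72 0.738
scene [ 0.08 -0.16] 54 0.795
scene [ 0.08 -0.08] 904 0.815
scene [0.08 0.  ] 1769 0.686
scene [0.08 0.08] 1293 0.495
scene [ 0.16 -0.08] 4678 0.817
scene [0.16 0.  ] 8063 0.766
scene [0.16 0.08] 4882 0.552
scene [0.16 0.16] 211 0.328
scene [0.16 0.24] 34 0.171
scene [ 0.24 -0.24] 98 0.153
scene [ 0.24 -0.16] 486 0.77
scene [ 0.24 -0.08] 2376 0.809
scene [0.24 0.  ] 1402 0.757
scene [0.24 0.24] 182 0.174
scene [0.24 0.32] 177 0.184
scene [ 0.32 -0.16] 36 0.181
scene [ 0.32 -0.08] 207 0.165
scene [ 0.48 -0.16] 21 0.144
scene [ 0.48 -0.08] 352 0.15
scene [0.48 0.  ] 596 0.138
scene [0.48 0.08] 34 0.132
scene [ 0.56 -0.16] 384 0.139
scene [ 0.56 -0.08] 776 0.
[... 340 characters left out ...]
135
top [0.16 0.  ] 121 0.284
top [0.16 0.08] 54 0.267
top [0.16 0.24] 24 0.17
top [ 0.24 -0.24] 262 0.154
top [ 0.24 -0.16] 525 0.202
top [ 0.24 -0.08] 206 0.155
top [0.24 0.  ] 81 0.294
top [0.24 0.24] 280 0.173
top [0.24 0.32] 179 0.185
top [ 0.32 -0.16] 71 0.185
top [ 0.32 -0.08] 144 0.163
top [ 0.48 -0.16] 101 0.148
top [ 0.48 -0.08] 640 0.149
top [0.48 0.  ] 1028 0.135
top [0.48 0.08] 12 0.132
top [ 0.56 -0.16] 977 0.135
top [ 0.56 -0.08] 1606 0.15
top [0.56 0.  ] 1582 0.135
top [0.56 0.08] 394 0.134
top [ 0.64 -0.16] 468 0.135
top [ 0.64 -0.08] 1519 0.147
top [0.64 0.  ] 1520 0.219
top [0.64 0.08] 601 0.22
top [ 0.72 -0.16] 26 0.132
top [ 0.72 -0.08] 612 0.174
top [0.72 0.  ] 125 0.17
```

Emit:
servo_tool([
  [[32.6, -18.7, -4, 0, 50], [32.6, -18.7, -4, 0, 50], [32.6, -18.7, -4, 0, 50], [32.6, -18.7, -4, 0, 50], [32.6, -18.7, -4, 0, 50], [32.6, -18.7, -4, 0, 50], [32.6, -18.7, -4, 0, 50], [32.6, -18.7, -4, 0, 50], [32.6, -18.7, -4, 0, 50], [32.6, -18.7, -4, 0, 50]],
], newtons=20)

```text
t: 1.88
eef_pos: [0.4441, -0.3176, 0.2717]
eef_rot: [3.104, 0.48, 0.001]
contact_force: [1.2, -0.7, 0.5]
width: 0.0501
grip_force: 0.0
```

Emit:
servo_tool([
  [[32.6, -18.7, 0, 0, 50], [32.6, -18.7, 0, 0, 50], [32.6, -18.7, 0, 0, 50], [32.6, -18.7, 0, 0, 50], [32.6, -18.7, 0, 0, 50], [32.6, -18.7, 0, 0, 50], [32.6, -18.7, 0, 0, 50], [32.6, -18.7, 0, 0, 50], [32.6, -18.7, 0, 0, 50], [32.6, -18.7, 0, 0, 50]],
])

```text
t: 2.72
eef_pos: [0.6984, -0.0407, 0.2713]
eef_rot: [3.105, 0.48, 0.0]
contact_force: [0.2, -1.4, 0.4]
width: 0.05
grip_force: 0.0
```

Emit:
servo_tool([
  [[0, 0, 0, -0.12, 50], [0, 0, 0, -0.12, 50], [0, 0, 0, -0.12, 50], [0, 0, 0, -0.12, 50], [0, 0, 0, -0.12, 50], [0, 0, 0, -0.12, 50], [0, 0, 0, -0.12, 50], [0, 0, 0, -0.12, 50], [0, 0, 0, -0.12, 50], [0, 0, 0, -0.12, 50]],
])

```text
t: 3.55
eef_pos: [0.6973, -0.0423, 0.2712]
eef_rot: [-2.285, -2.156, 0.0]
contact_force: [0.1, 0.0, 0.7]
width: 0.05
grip_force: 0.0
```

Emit:
servo_tool([
  [[0, 0, 0, -0.12, 50], [0, 0, 0, -0.12, 50], [0, 0, 0, -0.12, 50], [0, 0, 0, -0.12, 50], [0, 0, 0, -0.12, 50], [0, 0, 0, -0.12, 50], [0, 0, 0, -0.12, 50], [0, 0, 0, -0.12, 50], [0, 0, 0, -0.12, 50], [0, 0, 0, -0.12, 50]],
])

```text
t: 4.38
eef_pos: [0.6973, -0.0424, 0.2712]
eef_rot: [-0.668, -3.07, 0.0]
contact_force: [-0.3, 0.8, 0.1]
width: 0.0499
grip_force: 0.0
```

Emit:
servo_tool([
  [[0, 0, 0, -0.12, 50], [0, 0, 0, -0.12, 50], [0, 0, 0, -0.12, 50], [0, 0, 0, -0.12, 50], [0, 0, 0, -0.12, 50], [0, 0, 0, -0.12, 50], [0, 0, 0, -0.06, 50], [0, 0, 0, 0, 50], [0, 0, 0, 0, 50]],
])

```text
t: 5.13
eef_pos: [0.6973, -0.0424, 0.2712]
eef_rot: [0.536, -3.095, -0.0]
contact_force: [0.3, -1.0, 1.2]
width: 0.0498
grip_force: 0.0
```

```bash
cat >> h.py <<'E'
from scipy.spatial.transform import Rotation as R
np.set_printoptions(precision=4,suppress=True)
def tool(s=None):
    s=s or ctrl.sense(); T=np.eye(4); T[:3,:3]=R.from_rotvec(s["eef_rot"]).as_matrix(); T[:3,3]=s["eef_pos"]; return T
E
python3 - <<'E'
from h import *
s=ctrl.sense();T=tool(s); print(s["t"],T,s["contact_force"],s["width"],s["qpos"])
p=eyes.snapshot("wrist"); cv2.imwrite("pics/w0.png",p["img"][:,:,::-1])
np.savez("w0.npz",**{k:v for k,v in p.items() if k!="shot"})
for q in ("stay_knob","stay_mid_hole","pin_rail"):
    for d in eyes.masks_of(p,q)[:2]: print(q,d["conf"],d["position"],d["mask"].sum())
for z in (.171,.149,.143): print(z,[ (p["world_to_cam"]@[*w,z,1])[:3] for w in [(.697,-.0425)]])
E
```

```text
5.1333 [[-0.9418 -0.3362 -0.0002  0.6973]
 [-0.3362  0.9418  0.     -0.0424]
 [ 0.0002  0.0001 -1.      0.2712]
 [ 0.      0.      0.      1.    ]] [ 0.3217 -1.0207  1.238 ] 0.04982583876496322 [-0.0629  0.4373  1.4177 -0.      1.2868 -1.9765]
stay_knob 0.77 [129.8, 311.9] 8908
stay_mid_hole 0.61 [131.0, 314.4] 8370
pin_rail 0.9 [50.6, 312.7] 2809
0.171 [array([0.0017, 0.0003, 0.2541])]
0.149 [array([ 0.0017, -0.0061,  0.2752])]
0.143 [array([ 0.0017, -0.0078,  0.2809])]
```

View pics/w0.png

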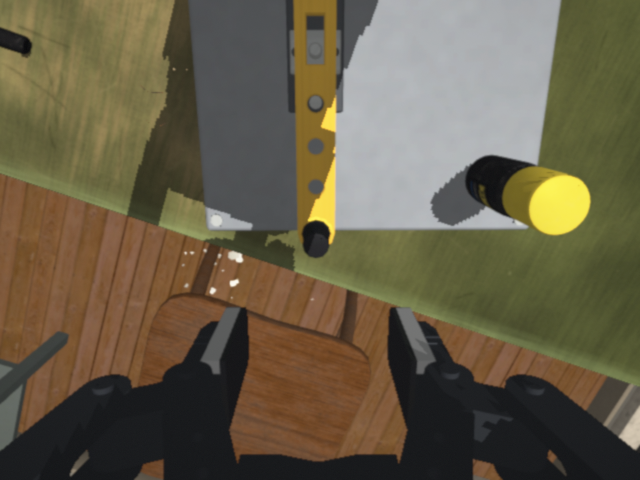

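The wrist view is clear: knob top at about (316,243), holes at rows 187, 146 and 102 near column 316, and pin tip in the slot at about (315,49). I now measure these precisely.

```bash
python3 - <<'E'
from h import *
p=dict(np.load("w0.npz")); im=p["img"]
c=im[0:270,270:365,::-1]
cv2.imwrite("pics/c0.png",np.hstack([cv2.resize(c[0:130],(385,520),interpolation=cv2.INTER_CUBIC),cv2.resize(c[135:265],(385,520),interpolation=cv2.INTER_CUBIC)]))
m=np.zeros(p["depth"].shape,bool); m[:270,285:350]=True
P=cloud(p,m)
k=P[(P[:,2]>.165)&(P[:,2]<.178)]; print("knob",len(k),k.mean(0),(k.min(0)+k.max(0))/2,np.median(k[:,2]))
b=P[(P[:,2]>.139)&(P[:,2]<.147)]; print("stay z",np.median(b[:,2]),cv2.minAreaRect(b[:,:2].astype(np.float32)*1000))
t=P[(P[:,2]>.1473)&(P[:,2]<.153)&(P[:,0]<.65)]; print("pin",len(t),t.mean(0),(t.min(0)+t.max(0))/2,t.min(0),t.max(0))
# holes: non-yellow blobs inside the bar
hsv=cv2.cvtColor(im,cv2.COLOR_RGB2HSV); y=((hsv[...,1]>110)&(hsv[...,0]<35)).astype(np.uint8)
n,l,st,ce=cv2.connectedComponentsWithStats(1-y)
for i in range(1,n):
    if 40<st[i,4]<800 and 290<ce[i,0]<345 and ce[i,1]<215: print("blob",st[i],ce[i],world(p,ce[i,1],ce[i,0]),"z143",[ (lambda A:A[0]+(A[1]-A[0])*((.143-A[0][2])/(A[1][2]-A[0][2])))([world(p,ce[i,1],ce[i,0],.2),world(p,ce[i,1],ce[i,0],.4)])])
E
```

```text
knob 581 [ 0.6968 -0.0459  0.1707] [ 0.6973 -0.0456  0.1693] 0.1709644284812594
stay z 0.1431501257438207 ((637.1930541992188, -67.06991577148438), (142.0749969482422, 28.871417999267578), 20.577634811401367)
pin 157 [ 0.5954 -0.0826  0.1489] [ 0.5954 -0.0827  0.1491] [ 0.5915 -0.0865  0.1474] [ 0.5993 -0.079   0.1509]
blob [308  95  16  17 211] [315.1659 103.0711] [ 0.6221 -0.0728  0.1342] z143 [array([ 0.6223, -0.0726,  0.143 ])]
blob [308 138  16  17 207] [315.3092 145.8841] [ 0.6466 -0.064   0.1297] z143 [array([ 0.6457, -0.0642,  0.143 ])]
blob [308 179  15  15 176] [315.25   186.3068] [ 0.6709 -0.0554  0.1309] z143 [array([ 0.6691, -0.056 ,  0.143 ])]
```

View pics/c0.png

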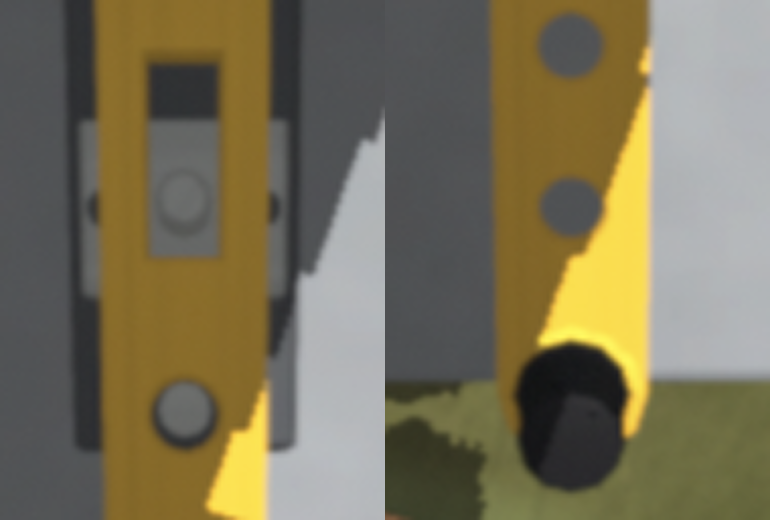

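Emit:
servo_tool([
  [[1.4, -3.1, 20, 0, 50], [0, 0, 20, 0, 50], [0, 0, 20, 0, 50], [0, 0, 20, 0, 50], [0, 0, 16, 0, 50], [0, 0, 14, 0, 50], [0, 0, 10, 0, 50], [0, 0, 4, 0, 50], [0, 0, 0, 0, 50], [0, 0, 0, 0, 50]],
], newtons=20)

```text
t: 6.17
eef_pos: [0.6975, -0.0458, 0.1479]
eef_rot: [-0.539, 3.094, -0.0]
contact_force: [0.1, -0.0, 1.5]
width: 0.0497
grip_force: 0.0
```

```bash
python3 - <<'E'
from h import *
s=ctrl.sense(); print(s["t"],s["eef_pos"],s["contact_force"],s["torque"])
p=eyes.snapshot("wrist"); cv2.imwrite("pics/w1.png",p["img"][:,:,::-1])
E
```

```text
6.1667 [ 0.6975 -0.0458  0.1479] [ 0.1168 -0.0153  1.4841] [0.0301 0.0232 0.0679]
```

View pics/w1.png

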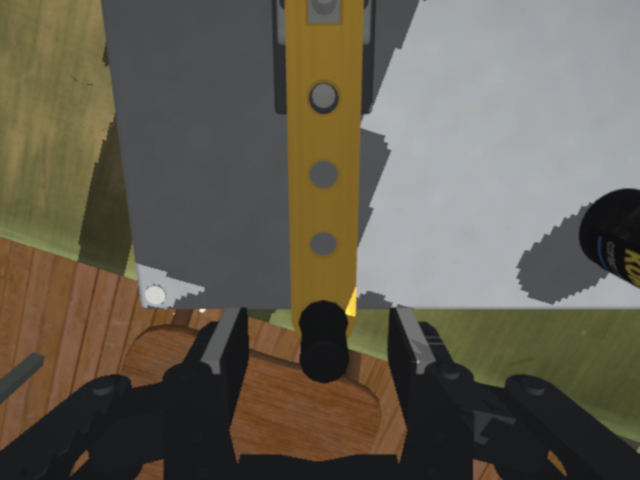

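The view shows the knob at column 324 and the middle of the fingers at 318.5, so I shift 1.8 mm to the knob's side and close.

Emit:
servo_tool([
  [[0, 1.8, 0.5, 0, 40], [0, 0, 0, 0, 30], [0, 0, 0, 0, 22], [0, 0, 0, 0, 18], [0, 0, 0, 0, 14], [0, 0, 0, 0, 12], [0, 0, 0, 0, 10], [0, 0, 0, 0, 10], [0, 0, 0, 0, 10]],
], newtons=25)

```text
t: 6.97
eef_pos: [0.6967, -0.0441, 0.1471]
eef_rot: [-0.539, 3.094, -0.0]
contact_force: [-0.2, 0.5, 4.0]
width: 0.0152
grip_force: 24.4
```

```bash
python3 - <<'E'
from h import *
s=ctrl.sense(); print(s["t"],s["eef_pos"],s["contact_force"],s["torque"],s["width"],s["grip_force"])
# plan: box frame yaw, pin d
import scipy.optimize as so
th=np.radians(19.7); ex=np.array([np.cos(th),np.sin(th)]); ey=np.array([-ex[1],ex[0]])
for d in (5.5,6.5,7.0):
    pin=np.array([-17+d,-35]); piv=lambda a:np.array([-107-140*np.sin(a),105-140*np.cos(a)])
    a=so.brentq(lambda a:np.hypot(*(pin-piv(a)))-150,0.1,1); u=(pin-piv(a))/150
    L=.2; 
    for L in (0,.08,.1,.2):
        kn=piv(a)+u*(205*np.cos(L)-26*np.sin(L)); dk=kn-np.array([98,-35]); w=dk[0]*ex+dk[1]*ey
        print(d,a,np.arctan2(u[1],u[0]),"L",L,"knob move box",dk,"world",w,"rise",205*np.sin(L)+26*(np.cos(L)-1))
E
```

```text
6.9667 [ 0.6967 -0.0441  0.1471] [-0.1591  0.4772  4.0104] [ 0.071   0.0654 -0.007 ] 0.015242058290894412 24.42932367324829
5.5 0.39679559709410117 -0.07257986446448052 L 0 knob move box [-54.6448  -3.9884] world [-50.102  -22.1755] rise 0.0
5.5 0.39679559709410117 -0.07257986446448052 L 0.08 knob move box [-57.371   -3.7902] world [-52.7355 -22.9078] rise 16.29935662754851
5.5 0.39679559709410117 -0.07257986446448052 L 0.1 knob move box [-58.2551  -3.7259] world [-53.5895 -23.1453] rise 20.335958709828443
5.5 0.39679559709410117 -0.07257986446448052 L 0.2 knob move box [-63.8722  -3.3175] world [-59.0155 -24.6543] rise 40.20894383685984
6.5 0.3892853019892968 -0.06988837243724558 L 0 knob move box [-53.6343  -3.8407] world [-49.2004 -21.6958] rise 0.0
6.5 0.3892853019892968 -0.06988837243724558 L 0.08 knob move box [-56.361   -3.6499] world [-51.8319 -22.4353] rise 16.29935662754851
6.5 0.3892853019892968 -0.06988837243724558 L 0.1 knob move box [-57.2452  -3.588 ] world [-52.6852 -22.6751] rise 20.335958709828443
6.5 0.3892853019892968 -0.06988837243724558 L 0.2 knob move box [-62.8634  -3.1947] world [-58.1072 -24.1987] rise 40.20894383685984
7.0 0.3855341356222407 -0.06856251647140972 L 0 knob move box [-53.1292  -3.768 ] world [-48.7494 -21.4571] rise 0.0
7.0 0.3855341356222407 -0.06856251647140972 L 0.08 knob move box [-55.8562  -3.5807] world [-51.38 -22.2 ] rise 16.29935662754851
7.0 0.3855341356222407 -0.06856251647140972 L 0.1 knob move box [-56.7405  -3.52  ] world [-52.233  -22.4409] rise 20.335958709828443
7.0 0.3855341356222407 -0.06856251647140972 L 0.2 knob move box [-62.3592  -3.1342] world [-57.6529 -23.9717] rise 40.20894383685984
```

Emit:
servo_tool([
  [[0.6, 0, -4.1, 0, 10], [0.7, 0, -4.1, 0, 10], [0.8, 0, -4.1, 0, 10], [0.8, 0, -4.1, 0, 10], [0, 0, 0, 0, 10]],
])

```text
t: 7.38
eef_pos: [0.6937, -0.0452, 0.1641]
eef_rot: [-0.539, 3.095, -0.0]
contact_force: [0.2, -0.4, -2.4]
width: 0.015
grip_force: 24.4
```

Emit:
servo_tool([
  [[0.9, 0, -4, 0, 10], [1.0, 0, -4, 0, 10], [1.1, 0, -4, 0, 10], [1.2, 0, -4, 0, 10], [1.2, 0, -4, 0, 10], [1.3, 0, -3.9, 0, 10], [0, 0, 0, 0, 10]],
])

```text
t: 7.97
eef_pos: [0.6875, -0.0475, 0.1881]
eef_rot: [-0.539, 3.094, -0.0]
contact_force: [-0.4, -1.2, -1.3]
width: 0.0153
grip_force: 24.4
```

```bash
python3 - <<'E'
from h import *
s=ctrl.sense(); print(s["t"],s["eef_pos"],s["contact_force"],s["torque"],s["width"])
p=eyes.snapshot("wrist"); cv2.imwrite("pics/w2.png",p["img"][:,:,::-1])
E
```

```text
7.9667 [ 0.6875 -0.0475  0.1881] [-0.3912 -1.2171 -1.3113] [ 0.069  -0.0485 -0.0858] 0.015327996629412243
```

View pics/w2.png

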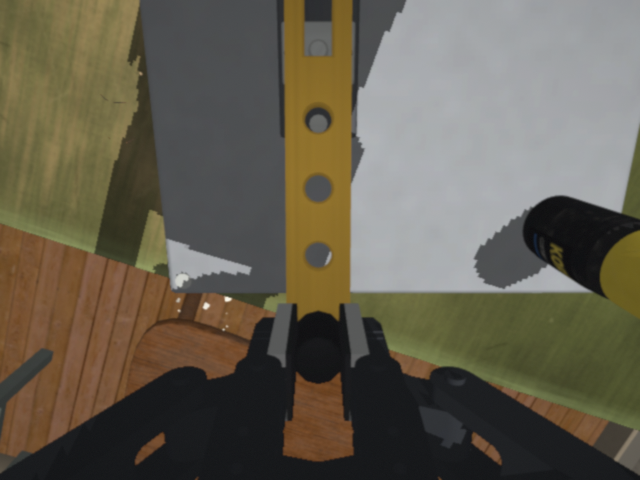

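The stay is lifted clear, with the pin visible in the slot at (318,48) and nothing touched. Next I pull it towards the robot.

Emit:
servo_tool([
  [[4, -0.3, 0, 0, 10], [5, -0.3, 0, 0, 10], [6, -0.4, 0, 0, 10], [6, -0.4, 0, 0, 10], [6, -0.4, 0, 0, 10], [6, -0.4, 0, 0, 10], [6, -0.4, 0, 0, 10], [6, -0.3, 0, 0, 10], [5, -0.2, 0, 0, 10], [3.3, -0.2, 0, 0, 10]],
])

```text
t: 8.85
eef_pos: [0.6378, -0.0688, 0.1872]
eef_rot: [0.539, -3.095, 0.0]
contact_force: [1.9, 0.6, -0.7]
width: 0.0147
grip_force: 24.6
```

Emit:
servo_tool([
  [[0, 0, 0, 0.035, 10], [0, 0, 0, 0.035, 10], [0, 0, 0, 0, 10], [0, 0, 0, 0, 10]],
])

```text
t: 9.18
eef_pos: [0.6377, -0.0689, 0.1868]
eef_rot: [0.433, -3.11, 0.001]
contact_force: [-1.0, -0.8, -1.8]
width: 0.0148
grip_force: 24.5
```

```bash
python3 - <<'E'
from h import *
s=ctrl.sense(); print(s["t"],s["eef_pos"],s["contact_force"],s["torque"],s["width"])
p=eyes.snapshot("wrist"); c=cv2.resize(p["img"][80:380,220:420,::-1],None,fx=2,fy=2,interpolation=cv2.INTER_CUBIC); cv2.imwrite("pics/w3.png",c)
np.savez("w3.npz",**{k:v for k,v in p.items() if k!="shot"})
E
```

```text
9.1833 [ 0.6377 -0.0689  0.1868] [-1.0035 -0.787  -1.7642] [-0.2357  0.0965  0.2318] 0.014811318080602553
```

View pics/w3.png

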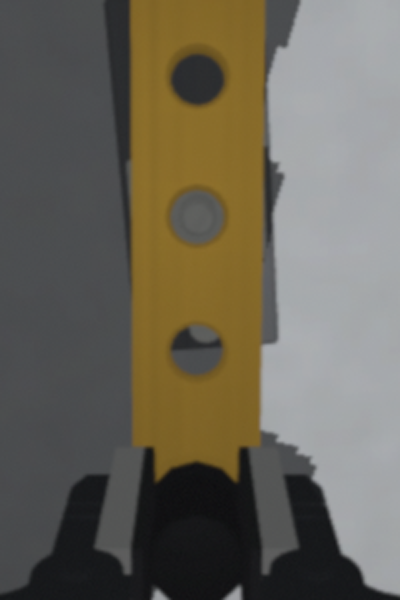

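The pin tip shows centred in the middle hole (crop (197,216)). I lower along the arc until the bar is just above the pin, and look again.

Emit:
servo_tool([
  [[-1.2, 0, 3.7, 0, 10], [-1.2, 0, 3.7, 0, 10], [-1.1, 0, 3.7, 0, 10], [-1.0, 0, 3.7, 0, 10], [-0.9, 0, 3.7, 0, 10], [0, 0, 0, 0, 10], [0, 0, 0, 0, 10]],
])

```text
t: 9.82
eef_pos: [0.6436, -0.0669, 0.1683]
eef_rot: [0.431, -3.112, -0.0]
contact_force: [-0.1, -0.5, -0.3]
width: 0.0153
grip_force: 24.5
```

```bash
python3 - <<'E'
from h import *
s=ctrl.sense(); print(s["t"],s["eef_pos"],s["contact_force"],s["torque"],s["width"])
p=eyes.snapshot("wrist"); c=cv2.resize(p["img"][130:280,270:370,::-1],None,fx=4,fy=4,interpolation=cv2.INTER_CUBIC); cv2.imwrite("pics/w4.png",c)
np.savez("w4.npz",**{k:v for k,v in p.items() if k!="shot"})
m=np.zeros(p["depth"].shape,bool); m[130:300,285:350]=True
P=cloud(p,m); b=P
hsv=cv2.cvtColor(p["img"],cv2.COLOR_RGB2HSV); y=((hsv[...,1]>110)&(hsv[...,0]<35)).astype(np.uint8)
n,l,st,ce=cv2.connectedComponentsWithStats(1-y)
for i in range(1,n):
    if 40<st[i,4]<1500 and 290<ce[i,0]<345: print(st[i],ce[i])
def onplane(r,c,z):
    A,B=world(p,r,c,.1),world(p,r,c,.4); return A+(B-A)*(z-A[2])/(B[2]-A[2])
t=P[(P[:,2]>.14)&(P[:,2]<.1515)]; print(len(t),t.mean(0),t.min(0),t.max(0))
E
```

```text
9.8167 [ 0.6436 -0.0669  0.1683] [-0.0978 -0.5149 -0.2837] [-0.0832  0.2077  0.0057] 0.015298582911608245
[ 303    0   30   40 1198] [317.5     19.4674]
[304  95  28  28 596] [317.5319 108.7718]
[304 168  28  27 603] [317.6783 180.927 ]
[305 237  26  25 494] [317.9757 249.1518]
383 [ 0.5948 -0.0826  0.1483] [ 0.5913 -0.0864  0.1401] [ 0.5991 -0.0786  0.1508]
```

View pics/w4.png

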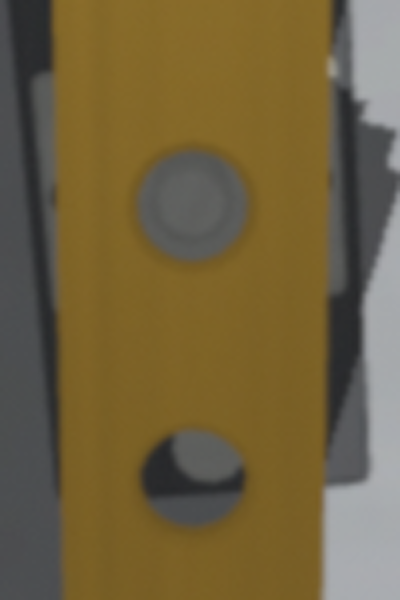

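```bash
python3 - <<'E'
from h import *
p=dict(np.load("w4.npz"))
def onplane(r,c,z):
    A,B=world(p,r,c,.1),world(p,r,c,.4); return A+(B-A)*(z-A[2])/(B[2]-A[2])
hsv=cv2.cvtColor(p["img"],cv2.COLOR_RGB2HSV); y=((hsv[...,1]>110)&(hsv[...,0]<35))
y[:,:290]=0; y[:,345:]=0; y[300:]=0
P=cloud(p,cv2.erode(y.astype(np.uint8),np.ones((5,5)))>0); P=P[(P[:,2]>.14)]
u=np.array([np.cos(np.radians(19.7)-.07),np.sin(np.radians(19.7)-.07)])
s=P[:,:2]@u; k=np.polyfit(s,P[:,2],1); print("tilt",np.arctan(k[0]),len(P))
L=np.arctan(k[0])
for (c,r) in ((317.53,108.77),(317.68,180.93),(317.98,249.15)):
    h=onplane(r,c,.15)
    for _ in range(5): h=onplane(r,c,np.polyval(k,h[:2]@u))
    print(h)
    if abs(r-180)<2:
        hf=h[:2]+u*(150*(1-np.cos(L))+5*np.sin(L)); pin=onplane(180.5,317.5,.149)
        d=pin[:2]-hf; print("pin",pin,"hole after drop",hf,"pin-hole along,left",d@u*1e3,d@[-u[1],u[0]]*1e3)
E
```

```text
tilt 0.10173805115379786 11332
[ 0.5707 -0.0892  0.1559]
[ 0.5941 -0.0826  0.1584]
pin [ 0.5953 -0.0823  0.149 ] hole after drop [1.8297 0.2645] pin-hole along,left -1282.213160724372 -0.07409973129469005
[ 0.6176 -0.0758  0.1609]
```

The offset works out at under 0.2 mm, so I lower slowly and watch the force.

Emit:
servo_tool([
  [[-0.5, 0, 2.1, 0, 10], [-0.5, 0, 2.1, 0, 10], [-0.5, 0, 2.1, 0, 10], [-0.4, 0, 2.1, 0, 10], [0, 0, 0, 0, 10]],
], newtons=20)

```text
t: 10.28
eef_pos: [0.6455, -0.0664, 0.1598]
eef_rot: [-0.431, 3.112, 0.0]
contact_force: [0.4, 0.2, -0.5]
width: 0.0152
grip_force: 24.5
```

Emit:
servo_tool([
  [[-0.3, 0, 2, 0, 10], [-0.3, 0, 2, 0, 10], [-0.3, 0, 2, 0, 10], [0, 0, 0, 0, 10], [0, 0, 0, 0, 10]],
])

```text
t: 10.7
eef_pos: [0.6464, -0.0662, 0.1541]
eef_rot: [0.431, -3.112, -0.0]
contact_force: [0.5, 0.0, 0.7]
width: 0.0152
grip_force: 24.5
```

Emit:
servo_tool([
  [[-0.3, 0, 1.6, 0, 10], [-0.2, 0, 1.6, 0, 10], [-0.2, 0, 1.6, 0, 10], [-0.2, 0, 1.2, 0, 10], [0, 0, 0, 0, 10], [0, 0, 0, 0, 10]],
])

```text
t: 11.2
eef_pos: [0.6472, -0.066, 0.1481]
eef_rot: [0.431, -3.112, -0.0]
contact_force: [0.7, 0.5, -0.7]
width: 0.0151
grip_force: 24.4
```

```bash
python3 - <<'E'
from h import *
s=ctrl.sense(); print(s["t"],s["eef_pos"],s["contact_force"],s["torque"],s["width"])
p=eyes.snapshot("wrist"); c=cv2.resize(p["img"][80:400,220:420,::-1],None,fx=1.8,fy=1.8); cv2.imwrite("pics/w5.png",c)
hsv=cv2.cvtColor(p["img"],cv2.COLOR_RGB2HSV); y=((hsv[...,1]>110)&(hsv[...,0]<35))
y[:,:290]=0; y[:,345:]=0; y[300:]=0
P=cloud(p,cv2.erode(y.astype(np.uint8),np.ones((5,5)))>0); P=P[(P[:,2]>.13)]
u=np.array([np.cos(np.radians(19.7)-.07),np.sin(np.radians(19.7)-.07)])
print(np.polyfit(P[:,:2]@u,P[:,2],1),np.median(P[:,2]))
E
```

```text
11.2 [ 0.6472 -0.066   0.1481] [ 0.6666  0.4794 -0.6659] [-0.0673  0.0544 -0.0291] 0.015060138042319909
[0.0018 0.1425] 0.14352995675680585
```

View pics/w5.png

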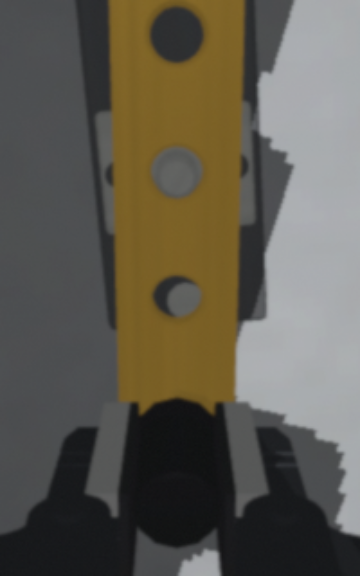

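The pin stands in the middle hole and the bar is level to within 0.002 rad. I release and back off upwards.

Emit:
servo_tool([
  [[0, 0, 0.5, 0, 10], [0, 0, 0, 0, 18], [0, 0, 0, 0, 25], [0, 0, 0, 0, 35], [0, 0, 0, 0, 45], [0, 0, 0, 0, 45], [0, 0, 0, 0, 45], [0, 0, 0, 0, 45]],
])

```text
t: 11.92
eef_pos: [0.6472, -0.066, 0.1477]
eef_rot: [-0.431, 3.112, -0.0]
contact_force: [0.8, 0.3, 0.0]
width: 0.0447
grip_force: 0.0
```

Emit:
servo_tool([
  [[0, 0, -4, 0, 45], [0, 0, -10, 0, 45], [0, 0, -15, 0, 45], [0, 0, -20, 0, 45], [0, 0, -25, 0, 45], [0, 0, -25, 0, 45], [0, 0, -20, 0, 45], [0, 0, 0, 0, 45], [0, 0, 0, 0, 45]],
])

```text
t: 12.67
eef_pos: [0.648, -0.0661, 0.2689]
eef_rot: [-0.43, 3.109, -0.001]
contact_force: [-0.0, -0.2, -0.1]
width: 0.0451
grip_force: 0.0
```

```bash
python3 - <<'E'
from h import *
s=ctrl.sense(); print(s["t"],s["eef_pos"],s["contact_force"],s["width"])
p=eyes.snapshot("wrist"); cv2.imwrite("pics/w6.png",p["img"][:,:,::-1])
m=np.zeros(p["depth"].shape,bool); m[:270,270:365]=True
P=cloud(p,m); k=P[(P[:,2]>.165)&(P[:,2]<.19)&(P[:,0]>.6)]; print("knob",k.mean(0),np.median(k[:,2]))
u=np.array([np.cos(np.radians(19.7)-.07),np.sin(np.radians(19.7)-.07)])
hsv=cv2.cvtColor(p["img"],cv2.COLOR_RGB2HSV); y=((hsv[...,1]>110)&(hsv[...,0]<35)); y[:,:270]=0; y[:,365:]=0; y[300:]=0
P=cloud(p,cv2.erode(y.astype(np.uint8),np.ones((5,5)))>0); P=P[(P[:,2]>.13)&(P[:,2]<.16)]
print(np.polyfit(P[:,:2]@u,P[:,2],1),np.median(P[:,2]))
E
```

```text
12.6667 [ 0.648  -0.0661  0.2689] [-0.0001 -0.2162 -0.1321] 0.04512608847148769
knob [ 0.6472 -0.0679  0.1707] 0.17096944999374053
[0.     0.1432] 0.1431653778855626
```

View pics/w6.png

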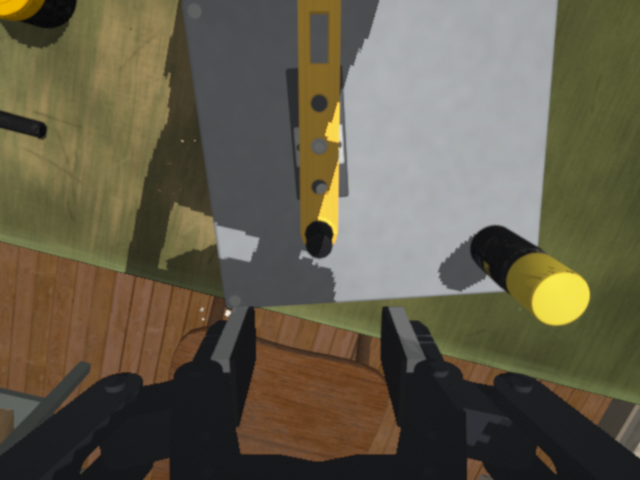

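The stay lies level (tilt 0, knob top at 171 mm). The pin is in the middle hole at (319,146), the bottle is still standing, and the gripper is clear.

```bash
python3 -c "
from plant import ctrl
print(ctrl.finish_job())"
```

```text
the job is handed in; nothing more can be done
None
```

The stay's middle hole is fully home on the pin, so the blue flap is at its middle setting; the knob is released, the pot, tube and bottle were left alone, and the job is handed in.

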